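Swap the mixed-up motors between two repair trays and add the right sleeve

ROBOT

A 6-joint arm with a two-finger parallel gripper is mounted at the origin on the work surface. World frame = base frame: x ahead of the robot, y to its left, z up, the work surface at z = 0. Lengths are in mm, angles in rad, forces in N, time in s.
With the tool pointing down it reaches from about 300 to 775 mm from the base axis. Payload 14.6 kg.
Tool frame: the origin (TCP) lies midway between the tips of the shut fingers; the grasp point (between the pads) lies arm.tcp_to_grasp behind it (arm.tcp_to_grasp is the distance from the TCP to the grasp point, in mm); z points along the fingers, y is the line along which they close (so a half turn about z gives the same grasp; the last joint's range is limited). The gripper opens to 94 mm and grips with 3 to 60 N. Pads are 16 mm wide; open, the fingers measure 119 mm over their backs; the gripper's body (75 mm by 177 mm) begins 78 mm behind the grasp point.
Start: joints at [-1.391, 0.3, 1.521, -0, 1.321, -0.067], TCP at [134.36, -533.326, 205.446] pointing down, gripper open.
Joint ranges: [-3.03, 3.03], [-0.79, 2.21], [0.23, 2.52], [-1.04, 4.18], [0, 3.07], [-2.55, 2.55]. Speed limits (rad/s): [2.22, 2.22, 2.57, 3.14, 3.14, 3.14].

INTERFACE

Orientations are given as a unit quaternion [x, y, z, w].
In Python, from cell import arm, imaging, job gives the robot as it stands (arm), with the cameras (imaging) and the job (job).
- The arm moves only by the tool jog_arm, called after "Request:" as a command line: name --argument value ..., lists and objects as JSON in quotes. Schema: {"type":"object","properties":{"deltas":{"type":"array","items":{"type":"array","items":{"type":"number"},"minItems":5,"maxItems":5},"minItems":1,"maxItems":12},"squeeze":{"type":"number"},"only":{"type":"string"},"quiet":{"type":"boolean"},"lines":{"type":"string"}},"required":["deltas"],"additionalProperties":false}. deltas is a list of rows, 1 to 12 of them, each of 5 numbers: the opening from 0.0 (shut) to 1.0 (fully open), then dx, dy, dz in mm, then a turn about the tool's z in rad; each row is the pose to reach, as a shift and turn from the pose commanded when the call began, along the tool's axes at that moment; what a row does not reach only later rows make up. A row lasts 1/12 s, in which the tool goes at most 41.7 mm and 0.125 rad, less where a joint would pass 70% of its speed; a pose out of reach is approached as far as the arm can. The fingers move at their own pace and stop on an object; squeeze is the grip in N (left out, the last holds). Time passes only in rows, so rows that do not move let the fingers close. The tool returns the time, the measured TCP pose, the force, the opening and the grip force at its end. only (a regular expression) keeps the lines of the reply that match it, lines (a string "A,B") keeps lines A to B, and quiet returns only ok. Input that does not fit is refused with a message, and nothing moves.
- arm.get_state(): the state, without advancing time (a new reading comes with each control period).
- imaging.read_camera(name): name is "scene" or "top"; returns the picture (420x560x3 uint8, red, green, blue); there is no depth.
- imaging.camera_info(name): a dict with "intrinsics" (3x3 intrinsics, pixels), "world_to_cam" (4x4, takes a point from world to camera coordinates). Camera axes: x right, y down, z forward; pixel columns grow to the right and rows downward; lengths in mm; the calibration is good to about 2 mm. A picture is of the moment at which its call begins. camera_info takes no time and is no camera call.
- job.finish_job(): hands the job in; it is judged then, once.
The state is a dict: "time": time; "joint_pos": joint angles; "joint_vel": joint speeds; "tau": joint torques, N m; "tcp_pos": TCP position; "orientation": TCP orientation; "ft_force": force on the tool from outside, world axes, zero at the start; "wrist_torque": the same for the moment, N m; "opening": opening from 0.0 (shut) to 1.0 (fully open); "grasp_force": force on a finger pad.
Only numpy, scipy, OpenCV 4.12 (cv2) and the standard library are available. Lean on these libraries where they do the work, as an engineer would, in place of code of your own. Each camera call takes 0.05 s, during which the arm holds its last target. There are 200 camera calls.

TASK

The two repaired motors are standing in each other's job trays: swap them, so that the orange-capped motor stands upright in the middle of the round black pad in the orange tray and the blue-capped motor in the middle of the pad in the blue tray. Also choose, from the bright sleeves on the wooden board, the one that is as tall as the worn copper-coloured sleeve on the green mat, and stand it on the floor of the orange tray beside the motor. Set things down rather than dropping them, and leave the worn sleeve, the other two sleeves, the multimeter and the pliers where they are.

Things in the scene. Friction and masses are not known exactly. Their poses are not given: they have to be found in the camera images.
- motor_orange: appliance motor standing upright: a plain round can 56 mm in diameter and 80 mm tall, steel below and its top 24 mm a plastic end cap in orange; a thin shaft on top reaches 94 mm above the foot. About 450 g. Origin at the centre of its underside, z up. It starts on the round pad of the blue tray and belongs in the orange tray
- motor_blue: appliance motor standing upright: a plain round can 56 mm in diameter and 80 mm tall, steel below and its top 24 mm a plastic end cap in blue; a thin shaft on top reaches 94 mm above the foot. About 450 g. Origin at the centre of its underside, z up. It starts on the round pad of the orange tray and belongs in the blue tray
- tray_orange: orange open job tray, 200 mm along its x, 130 mm along its y, walls 30 mm high and 4 mm thick, floor 4 mm thick; fixed to the bench; may be on the left or the right and slightly turned. Origin at the centre of its underside, z up. A round black pad, 84 mm across and flat, lies on its +x half (away from the robot); the -x half is clear and has a white card on its outer wall
- tray_blue: blue open job tray, 200 mm along its x, 130 mm along its y, walls 30 mm high and 4 mm thick, floor 4 mm thick; fixed to the bench; may be on the left or the right and slightly turned. Origin at the centre of its underside, z up. A round black pad, 84 mm across and flat, lies on its +x half (away from the robot); the -x half is clear and has a white card on its outer wall
- orange_pad (a point): centre of the round pad in the orange tray, at floor height, 45 mm to +x of the tray's centre
- blue_pad (a point): centre of the round pad in the blue tray, at floor height, 45 mm to +x of the tray's centre
- orange_clear (a point): middle of the clear half of the orange tray's floor, 50 mm to -x of the tray's centre: a good place for the sleeve
- sleeve_short: hollow aluminium spacer sleeve standing on end, outer diameter 36 mm, bore 24 mm, 60 mm tall, about 90 g; origin at the centre of its lower end, z up along its axis. A wrong size: leave it
- sleeve_middle: hollow aluminium spacer sleeve standing on end, outer diameter 36 mm, bore 24 mm, 80 mm tall, about 120 g; origin at the centre of its lower end, z up along its axis. The right size, as tall as the worn one. The three bright sleeves stand in a row along the board's x, 75 mm apart, in any order
- sleeve_long: hollow aluminium spacer sleeve standing on end, outer diameter 36 mm, bore 24 mm, 100 mm tall, about 150 g; origin at the centre of its lower end, z up along its axis. A wrong size: leave it
- sleeve_worn: worn sleeve, copper-coloured, outer diameter 36 mm, 80 mm tall, standing near the far (+x) end of the green mat, about 75 mm from its centre: the sample to compare with; leave it. Origin at the centre of its lower end
- board: wooden board under the three bright sleeves, 260 mm along x, 90 mm along y, 8 mm thick, fixed, at the left or right of the trays; origin at the centre of its underside
- mat: flat green mat, 260 mm along x, 110 mm along y, 3 mm thick, fixed, on the other side of the trays from the board; origin at the centre of its underside
- mat_clear (a point): top of the mat, 45 mm to -x of its centre, about 120 mm from the worn sleeve: free space where a motor can be stood for the moment
- multimeter: orange multimeter with a black face lying between the robot and the trays, 75 x 155 mm, 44 mm high; leave it. Origin at the centre of its underside
- pliers: red-handled pliers lying beyond the trays, 165 mm long, 16 mm high, handles towards its -x; leave them. Origin at the pivot, at bench level

How it is judged (in metres and radians):
At the end, for the whole second after the job is handed in: Each motor is at rest, upright (0.15 rad) on the floor of the tray of its own colour, within 20 mm of the pad's centre; the 80 mm bright sleeve stands likewise upright on the orange tray's floor; the worn and the other sleeves, multimeter and pliers are within 25 mm of their starts (horizontal distance between motor_orange and orange_pad below 0.02 m and z of motor_orange in the frame of tray_orange between -0.002 and 0.012 m and angle between each of motor_orange, motor_blue, sleeve_middle's own z axis and vertical below 0.15 rad and linear speed of each of motor_orange, motor_blue, sleeve_middle below 0.03 m/s and horizontal distance between motor_blue and blue_pad below 0.02 m and z of motor_blue in the frame of tray_blue between -0.002 and 0.012 m and x of sleeve_middle in the frame of tray_orange between -0.085 and 0.085 m and y of sleeve_middle in the frame of tray_orange between -0.05 and 0.05 m and z of sleeve_middle in the frame of tray_orange between -0.002 and 0.012 m and distance of each of sleeve_short, sleeve_long, sleeve_worn, multimeter, pliers from where it was at the start of the episode below 0.025 m); the robot touches nothing.
It fails at once if a motor or the right sleeve is dropped, thrown or knocked down (moving faster than 0.7 m/s while the fingers do not touch it: a fall of about 25 mm) ((linear speed of motor_orange above 0.7 m/s and contact force between the fingers and motor_orange below 0.3 N) or (linear speed of motor_blue above 0.7 m/s and contact force between the fingers and motor_blue below 0.3 N) or (linear speed of sleeve_middle above 0.7 m/s and contact force between the fingers and sleeve_middle below 0.3 N)).
It fails at once if the worn sleeve, a wrong-size sleeve, the multimeter or the pliers is moved more than 25 mm (distance of any of sleeve_short, sleeve_long, sleeve_worn, multimeter, pliers from where it was at the start of the episode above 0.025 m).
It also fails if it takes over 72 s, if anything falls off the work surface, if the arm or the gripper's body presses on something with over 40 N, if the wrist force passes 120 N, or if a joint passes its speed limit or range.

## Working session

There is one attempt and no reset: what is moved stays moved. The work goes in short steps, Python scripts to look and compute and a tool call to move; the robot and the scene stay as the last step left them, time stands still between calls to the robot, and variables do not carry over. Pictures are saved under pics/ and viewed, at most 10 in all, crops included, and the job is handed in when it is done.

```bash
ls; mkdir -p pics
```

Run:
```python
from cell import arm, imaging, job
import cv2
for n in("top","scene"):
    im=imaging.read_camera(n); cv2.imwrite(f"pics/{n}0.png",im[:,:,::-1])
    c=imaging.camera_info(n); print(n,c["intrinsics"],c["world_to_cam"])
print(arm.get_state(),arm.tcp_to_grasp)
```

```text
cell.py
pics
top [[448.64463411   0.         287.15135429]
 [  0.         448.64463411 206.83314028]
 [  0.           0.           1.        ]] [[-1.61216695e-03 -9.99980109e-01 -6.09778725e-03  1.23948368e+00]
 [-9.98093881e-01  1.98525694e-03 -6.16819609e-02  5.89812558e+02]
 [ 6.16928397e-02  5.98672252e-03 -9.98077228e-01  1.23860786e+03]
 [ 0.00000000e+00  0.00000000e+00  0.00000000e+00  1.00000000e+00]]
scene [[382.62403458   0.         285.98334626]
 [  0.         382.62403458 207.16983629]
 [  0.           0.           1.        ]] [[-1.45413104e-01  9.89286724e-01  1.29153773e-02  7.00332064e+01]
 [ 7.14423003e-01  1.14024312e-01 -6.90360941e-01 -3.67299043e+02]
 [-6.84437581e-01 -9.11604848e-02 -7.23349821e-01  1.31214360e+03]
 [ 0.00000000e+00  0.00000000e+00  0.00000000e+00  1.00000000e+00]]
{'time': 0.1, 'joint_pos': array([-1.39061326e+00,  3.00386880e-01,  1.52149661e+00, -3.83659404e-05,
        1.32073800e+00, -6.66172284e-02]), 'joint_vel': array([ 6.88946698e-04, -1.39845190e-03, -1.34082369e-03, -9.25786420e-04,
       -8.24727388e-04, -6.38982836e-05]), 'tau': array([ 2.07004960e-03, -5.32642722e+01, -3.53283191e+01,  7.09267915e-02,
        2.35034258e-02, -7.09016649e-05]), 'tcp_pos': array([ 134.30194243, -533.10609897,  204.96827233]), 'orientation': array([ 9.92395141e-01,  1.23091911e-01, -4.77482727e-05, -5.12531858e-04]), 'ft_force': array([0.13093316, 0.05822172, 1.10100528]), 'wrist_torque': array([ 0.0048041 , -0.00672461,  0.03530251]), 'grasp_force': 0.0, 'opening': 1.0038278960015907} 18.8
```

View pics/top0.png

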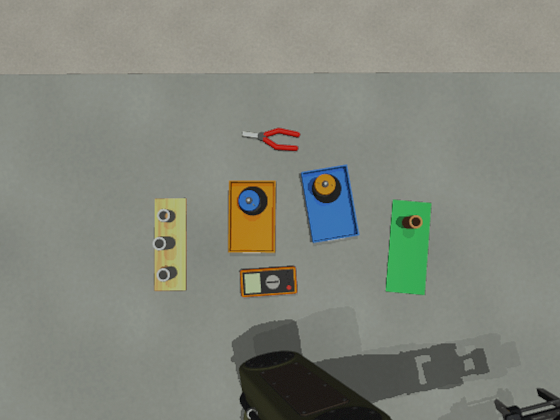

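View pics/scene0.png

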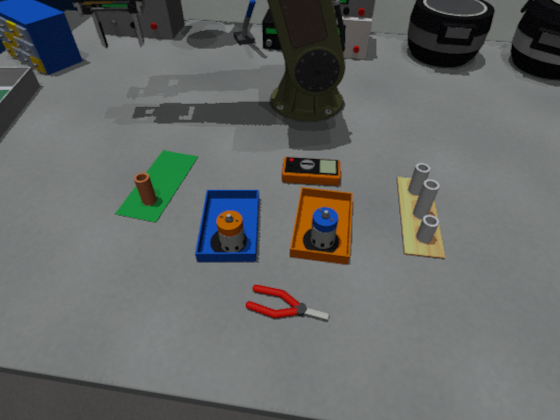

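The top view shows the board at the left (170,244) with sleeves at (166,215), (163,243) and (167,273). The orange tray is at (252,217) with the blue motor (250,201), and the blue tray at (328,204) with the orange motor (325,185). The mat is at (408,247) with the worn sleeve (414,222). In the scene view the sleeve tops are near (422,168), (431,185) and (430,220). Next I measure.

Create vis.py:
```python
import numpy as np, cv2
from cell import arm, imaging, job
def cam(n):
    c=imaging.camera_info(n); T=np.array(c["world_to_cam"]); K=np.array(c["intrinsics"]); return K,T[:3,:3],T[:3,3]
def ray(n,uv):
    K,R,t=cam(n); d=R.T@np.linalg.inv(K)@np.r_[uv,1.]; return -R.T@t,d/np.linalg.norm(d)
def onz(n,uv,z):
    o,d=ray(n,uv); return o+d*(z-o[2])/d[2]
def tri(a,b):   # top uv, scene uv -> point, gap
    o1,d1=ray("top",a);o2,d2=ray("scene",b)
    s=np.linalg.lstsq(np.c_[d1,-d2],o2-o1,rcond=None)[0]
    p,q=o1+s[0]*d1,o2+s[1]*d2; return (p+q)/2,np.linalg.norm(p-q)
def blobs(im,lo,hi,amin):
    h=cv2.cvtColor(im,cv2.COLOR_RGB2HSV); m=cv2.inRange(h,lo,hi)
    cs,_=cv2.findContours(m,cv2.RETR_EXTERNAL,cv2.CHAIN_APPROX_NONE)
    return [c for c in cs if cv2.contourArea(c)>amin]
```

Run:
```python
from vis import *
np.set_printoptions(precision=1,suppress=True)
print("cams",ray("top",(0,0))[0],ray("scene",(0,0))[0])
im=cv2.imread("pics/top0.png")[:,:,::-1].copy(); sc=cv2.imread("pics/scene0.png")[:,:,::-1].copy()
C={"orange":((8,140,90),(20,255,255)),"blue":((100,140,60),(120,255,255)),"green":((50,120,60),(75,255,255)),"wood":((20,50,100),(32,255,255))}
for k,(lo,hi) in C.items():
  for n,I in(("top",im),("scene",sc)):
    for c in blobs(I,lo,hi,60):
        (u,v),(w,h),a=cv2.minAreaRect(c); M=cv2.moments(c)
        print(k,n,"rect",np.array([u,v,w,h,a]),"area",cv2.contourArea(c),"xy z30",onz(n,(u,v),30)[:2],"z0",onz(n,(u,v),0)[:2])
        if n=="top" and w*h>1500:
            print("  corners z30",onz(n,(0,0),30)[:0],[onz(n,p,{"orange":30,"blue":30,"green":3,"wood":8}[k])[:2].round(1).tolist() for p in cv2.boxPoints(((u,v),(w,h),a))])
a=cv2.resize(im[175:300,140:440],None,fx=2.6,fy=2.6,interpolation=cv2.INTER_CUBIC)
b=cv2.resize(sc[150:260,390:460],None,fx=5,fy=5,interpolation=cv2.INTER_CUBIC)
t=cv2.resize(im[195:290,140:200],None,fx=5.7,fy=5.7,interpolation=cv2.INTER_CUBIC)[:550]
o=np.zeros((550,800,3),np.uint8); o[:t.shape[0],:342]=t[:,:342]; o[:550,400:750]=b
cv2.imwrite("pics/s1.png",o[:,:,::-1])
```

```text
cams [ 512.3   -7.3 1272.6] [1170.7   92.2  694.7]
orange top rect [268.  281.3  27.2  56.   86.1] area 1441.0 xy z30 [384.2  53.2] z0 [381.1  54.7]
  corners z30 [] [[416.1, 132.7], [426.4, -21.1], [352.5, -26.0], [342.1, 127.2]]
orange top rect [251.3 216.1  46.7  71.2   1.1] area 3216.5 xy z30 [563.5  99.4] z0 [564.7 102. ]
  corners z30 [] [[466.6, 165.6], [664.1, 162.9], [661.2, 32.7], [463.9, 36.6]]
orange top rect [324.8 184.3  19.8  20.5  45. ] area 319.5 xy z30 [ 651.8 -104.6] z0 [ 655.2 -107. ]
orange scene rect [229. 220.  18.  24.  90.] area 357.5 xy z30 [ 603.3 -116.2] z0 [ 577.7 -125.6]
orange scene rect [322.4 221.5  59.7  65.    5.6] area 3468.5 xy z30 [574.1  98.7] z0 [547.1  98.9]
orange scene rect [141.5 177.5   9.   13.   90. ] area 93.5 xy z30 [ 495.9 -374.3] z0 [ 465.5 -395.4]
orange scene rect [311.3 169.2  58.4  20.5   4.3] area 275.0 xy z30 [393.3  54.6] z0 [358.2  52.9]
blue top rect [249. 200.  20.  20.  90.] area 330.5 xy z30 [608.3 106.1] z0 [610.6 108.8]
blue top rect [329.3 203.3  71.2  46.9  80.2] area 3212.0 xy z30 [ 598.7 -116.9] z0 [ 600.8 -119.5]
 
[... 523 characters left out ...]
.1, -297.0], [602.4, -407.0], [344.9, -381.8]]
green scene rect [158.3 186.6  37.5  94.4  37.2] area 2252.5 xy z30 [ 521.7 -319.2] z0 [ 492.4 -337.8]
wood top rect [169.5 244.   92.   31.   90. ] area 2485.0 xy z30 [486.8 325.6] z0 [486.1 333.7]
  corners z30 [] [[616.3, 377.4], [616.1, 289.5], [358.0, 286.2], [358.1, 373.1]]
wood top rect [251.5 218.   62.   39.   90. ] area 1369.5 xy z30 [558.3  99. ] z0 [559.4 101.6]
  corners z30 [] [[647.1, 156.5], [646.8, 45.9], [471.9, 45.8], [472.0, 155.4]]
wood top rect [324.7 183.9  18.3  18.3  63.4] area 262.5 xy z30 [ 652.8 -104.5] z0 [ 656.2 -106.8]
wood scene rect [420.6 216.3  82.9  39.9  84.4] area 1325.5 xy z30 [521.3 326.8] z0 [492.  337.4]
```

View pics/s1.png

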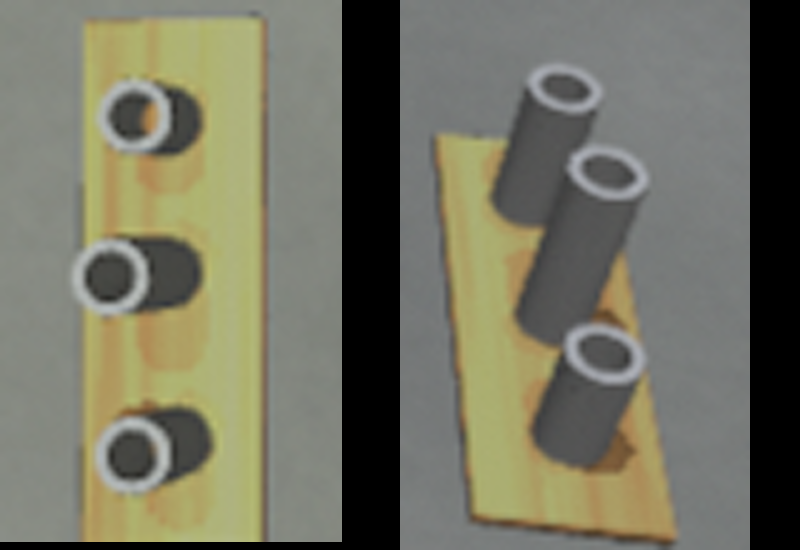

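The enlarged crops give the ring centres. In top pixels they are (163.5,215.5), (159.5,243.6) and (163.3,274.8), matching scene pixels (430.8,220.8), (431.4,184.6) and (423,167.8).

Run:
```python
from vis import *
np.set_printoptions(precision=1,suppress=True)
for a,b in(((163.5,215.5),(430.8,220.8)),((159.5,243.6),(431.4,184.6)),((163.3,274.8),(423,167.8)),((414.5,221.5),(142.5,177))): print("sleeve",*tri(a,b))
print("s80",onz("top",(163.3,274.8),88))
print("blue",tri((249.5,200.3),(325.2,219.5)),onz("top",(249.5,200.3),74))
print("orange",tri((324.9,184.3),(229.3,220.3)),onz("top",(324.9,184.3),74))
```

```text
sleeve [564.3 335.1  63.5] 2.172478869352116
sleeve [489.5 333.2 103.9] 2.594459480600876
sleeve [407.1 327.8  83.8] 2.7642466077547874
sleeve [ 546.1 -337.2   81.4] 1.0198075848758925
s80 [407.4 325.2  88. ]
blue (array([604.2, 102.4,  71.1]), np.float64(2.86652593247153)) [604.1 100.7  74. ]
orange (array([ 646. , -100.6,   79.1]), np.float64(1.217750374250665)) [ 646.8 -101.6   74. ]
```

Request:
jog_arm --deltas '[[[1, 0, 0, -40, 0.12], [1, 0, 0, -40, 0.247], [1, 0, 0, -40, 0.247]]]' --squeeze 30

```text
refused: deltas[0]: [[1, 0, 0, -40, 0.12], [1, 0, 0, -40, 0.247], [1, 0, 0, -40, 0.247]] is too short (schema: minItems 5). Nothing was moved.
```

The error is about the shape of the input: a list of rows, each a list of 5 numbers. Fixing that and sending the same move.

Request:
jog_arm --deltas '[[1, 0, 0, -40, 0.12], [1, 0, 0, -40, 0.247], [1, 0, 0, -40, 0.247]]' --squeeze 30

```text
time: 0.35
tcp_pos: [134.5, -533.8, 246.8]
orientation: [1.0, -0.003, 0.0, 0.001]
ft_force: [-0.2, -0.2, -0.7]
opening: 1.0
grasp_force: 0.0
```

Request:
jog_arm --deltas '[[1, 25, -33, 0, 0], [1, 50, -67, 0, 0], [1, 75, -100, 0, 0], [1, 100, -133, 0, 0], [1, 125, -167, 0, 0], [1, 150, -200, 0, 0], [1, 175, -233, 0, 0], [1, 200, -267, 0, 0], [1, 225, -300, 0, 0], [1, 250, -333, 0, 0], [1, 275, -367, 0, 0], [1, 300, -400, 0, 0]]'

```text
time: 1.35
tcp_pos: [434.7, -131.4, 244.6]
orientation: [1.0, 0.002, -0.001, -0.0]
ft_force: [1.0, -1.9, 0.2]
opening: 0.998
grasp_force: 0.0
```

Request:
jog_arm --deltas '[[1, 24, -33, 0, 0], [1, 48, -67, 0, 0], [1, 72, -100, 0, 0], [1, 96, -133, 0, 0], [1, 120, -167, 0, 0], [1, 144, -200, 0, 0], [1, 170, -235, 0, 0], [1, 170, -235, 0, 0], [1, 170, -235, 0, 0]]'

```text
time: 2.1
tcp_pos: [604.3, 102.9, 243.0]
orientation: [1.0, 0.003, -0.002, 0.0]
ft_force: [-0.3, 0.5, -0.5]
opening: 0.996
grasp_force: 0.0
```

Request:
jog_arm --deltas '[[1, 0, 1, 40, 0], [1, 0, 1, 80, 0], [1, 0, 1, 120, 0], [1, 0, 1, 150, 0], [1, 0, 1, 175, 0], [1, 0, 1, 195, 0], [1, 0, 1, 199, 0], [1, 0, 1, 199, 0]]'

```text
time: 2.77
tcp_pos: [603.2, 99.3, 45.5]
orientation: [1.0, 0.0, -0.001, 0.0]
ft_force: [0.5, -0.4, -0.3]
opening: 1.001
grasp_force: 0.0
```

Request:
jog_arm --deltas '[[0, 0, 0, 0, 0], [0, 0, 0, 0, 0], [0, 0, 0, 0, 0], [0, 0, 0, 0, 0], [0, 0, 0, 0, 0], [0, 0, 0, 0, 0], [0, 0, 0, 0, 0], [0, 0, 0, 0, 0]]' --squeeze 30

```text
time: 3.43
tcp_pos: [604.6, 100.7, 47.0]
orientation: [1.0, -0.0, 0.0, -0.0]
ft_force: [-0.8, 3.7, 4.6]
opening: 0.593
grasp_force: 30.0
```

Request:
jog_arm --deltas '[[0, 0, 0, -15, 0], [0, 0, 0, -45, 0], [0, 0, 0, -85, 0], [0, 0, 0, -120, 0], [0, 0, 0, -130, 0], [0, 0, 0, -130, 0]]'

```text
time: 3.93
tcp_pos: [605.1, 100.3, 178.6]
orientation: [1.0, -0.0, 0.002, -0.0]
ft_force: [-0.4, -0.2, -3.6]
opening: 0.596
grasp_force: 30.0
```

Request:
jog_arm --deltas '[[0, -10, 25, 0, 0], [0, -24, 62, 0, 0], [0, -39, 100, 0, 0], [0, -55, 138, 0, 0], [0, -70, 176, 0, 0], [0, -85, 214, 0, 0], [0, -100, 252, 0, 0], [0, -115, 290, 0, 0], [0, -130, 328, 0, 0], [0, -145, 366, 0, 0], [0, -158, 404, 0, 0], [0, -167, 428, 0, 0]]'

```text
time: 4.93
tcp_pos: [434.7, -330.0, 173.4]
orientation: [1.0, -0.001, -0.002, -0.001]
ft_force: [-0.3, 1.0, -4.2]
opening: 0.592
grasp_force: 30.0
```

Request:
jog_arm --deltas '[[0, -4, 9, 0, 0], [0, -4, 9, 0, 0], [0, -4, 9, 0, 0]]'

```text
time: 5.18
tcp_pos: [432.8, -335.8, 174.5]
orientation: [1.0, -0.0, -0.001, -0.001]
ft_force: [0.7, -0.1, -3.5]
opening: 0.593
grasp_force: 30.0
```

Request:
jog_arm --deltas '[[0, 0, 0, 30, 0], [0, 0, 0, 65, 0], [0, 0, 0, 95, 0], [0, 0, 0, 115, 0], [0, 0, 0, 124, 0], [0, 0, 0, 127, 0], [0, 0, 0, 129, 0], [0, 0, 0, 130, 0], [0, 0, 0, 131, 0], [0, 0, 0, 131, 0]]'

```text
time: 6.02
tcp_pos: [433.6, -336.8, 46.3]
orientation: [1.0, -0.0, 0.001, 0.0]
ft_force: [0.5, 0.1, -4.0]
opening: 0.593
grasp_force: 30.0
```

Still carrying the weight, so I lower a little more and release.

Request:
jog_arm --deltas '[[0, 0, 0, 0.5, 0], [0, 0, 0, 1, 0], [0, 0, 0, 1.5, 0], [0, 0, 0, 1.5, 0]]'

```text
time: 6.35
tcp_pos: [433.7, -336.9, 45.9]
orientation: [1.0, -0.0, 0.001, 0.0]
ft_force: [-4.8, 5.7, 16.3]
opening: 0.589
grasp_force: 30.0
```

Request:
jog_arm --deltas '[[1, 0, 0, 0, 0], [1, 0, 0, 0, 0], [1, 0, 0, 0, 0], [1, 0, 0, 0, 0], [1, 0, 0, 0, 0], [1, 0, 0, -30, 0], [1, 0, 0, -70, 0], [1, 0, 0, -105, 0], [1, 0, 0, -130, 0], [1, 0, 0, -130, 0]]'

```text
time: 7.18
tcp_pos: [434.7, -337.9, 179.5]
orientation: [1.0, -0.0, 0.003, 0.003]
ft_force: [0.1, 0.0, 0.5]
opening: 0.999
grasp_force: 0.0
```

Request:
jog_arm --deltas '[[1, 20, -22, 0, 0], [1, 48, -53, 0, 0], [1, 76, -84, 0, 0], [1, 104, -115, 0, 0], [1, 132, -146, 0, 0], [1, 160, -177, 0, 0], [1, 188, -208, 0, 0], [1, 207, -229, 0, 0], [1, 213, -235, 0, 0], [1, 213, -235, 0, 0], [1, 213, -235, 0, 0]]'

```text
time: 8.1
tcp_pos: [645.7, -102.1, 173.1]
orientation: [1.0, -0.0, -0.001, -0.0]
ft_force: [0.4, 0.1, -0.5]
opening: 1.0
grasp_force: 0.0
```

Run:
```python
from vis import *
for n in("top","scene"): cv2.imwrite(f"pics/{n}2.png",imaging.read_camera(n)[:,:,::-1])
```

```text
(no output)
```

View pics/scene2.png

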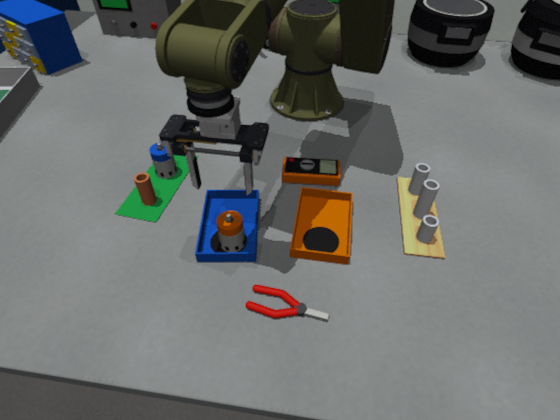

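The scene view shows the blue motor standing on the mat (163,162). The gripper is over the orange motor (231,230), and the orange pad is free at (321,240).

Request:
jog_arm --deltas '[[1, 0, 0, 25, 0], [1, 0, 0, 60, 0], [1, 0, 0, 95, 0], [1, 0, 0, 118, 0], [1, 0, 0, 128, 0], [1, 0, 0, 128, 0], [1, 0, 0, 128, 0]]'

```text
time: 8.78
tcp_pos: [646.6, -102.5, 47.3]
orientation: [1.0, -0.001, 0.001, 0.0]
ft_force: [0.8, 0.4, 0.7]
opening: 1.001
grasp_force: 0.0
```

Request:
jog_arm --deltas '[[0, 0, 0, 0, 0], [0, 0, 0, 0, 0], [0, 0, 0, 0, 0], [0, 0, 0, 0, 0], [0, 0, 0, 0, 0], [0, 0, 0, 0, 0], [0, 0, 0, 0, 0]]' --squeeze 30

```text
time: 9.37
tcp_pos: [646.5, -101.3, 46.3]
orientation: [1.0, -0.0, 0.0, -0.0]
ft_force: [-0.0, 3.1, 3.5]
opening: 0.594
grasp_force: 30.0
```

Run:
```python
from vis import *
I=cv2.imread("pics/scene2.png")[:,:,::-1].copy()
for c in blobs(I,(0,0,0),(180,255,45),200):
    e=cv2.fitEllipse(c)
    if 280<e[0][0]<360 and 210<e[0][1]<260: print(e,onz("scene",e[0],4))
```

```text
((320.41680908203125, 239.35226440429688), (23.192264556884766, 35.388267517089844), 97.64017486572266) [606.42699513  98.81621994   4.        ]
```

Request:
jog_arm --deltas '[[0, 0, 0, -15, 0], [0, 0, 0, -45, 0], [0, 0, 0, -60, 0], [0, -5, -25, -60, 0], [0, -12, -63, -60, 0], [0, -19, -100, -60, 0], [0, -26, -137, -60, 0], [0, -33, -172, -60, 0], [0, -38, -193, -60, 0], [0, -39, -200, -60, 0], [0, -39, -200, -60, 0], [0, -39, -200, -60, 0]]'

```text
time: 10.37
tcp_pos: [607.3, 97.7, 105.5]
orientation: [1.0, 0.0, -0.0, 0.0]
ft_force: [0.1, -0.8, -5.1]
opening: 0.597
grasp_force: 30.0
```

Request:
jog_arm --deltas '[[0, 0, 0, 20, 0], [0, 0, 0, 42, 0], [0, 0, 0, 53, 0], [0, 0, 0, 57, 0], [0, 0, 0, 58.5, 0], [0, 0, 0, 59.5, 0], [0, 0, 0, 60, 0], [0, 0, 0, 60, 0]]'

```text
time: 11.03
tcp_pos: [607.8, 98.3, 46.8]
orientation: [1.0, -0.0, 0.001, -0.0]
ft_force: [-0.1, 0.3, -4.0]
opening: 0.594
grasp_force: 30.0
```

Request:
jog_arm --deltas '[[0, 0, 0, 0.5, 0], [0, 0, 0, 1, 0], [0, 0, 0, 1.5, 0], [0, 0, 0, 1.5, 0]]'

```text
time: 11.37
tcp_pos: [607.9, 98.4, 46.2]
orientation: [1.0, -0.0, 0.001, -0.0]
ft_force: [-5.2, -0.4, 8.6]
opening: 0.59
grasp_force: 30.0
```

Contact. I release, rise, go back to the mat motor (434,-337), descend and grip.

Request:
jog_arm --deltas '[[1, 0, 0, 0, 0], [1, 0, 0, 0, 0], [1, 0, 0, 0, 0], [1, 0, 0, 0, 0], [1, 0, 0, 0, 0], [1, 0, 0, -30, 0], [1, 0, 0, -70, 0], [1, 0, 0, -105, 0], [1, 0, 0, -130, 0], [1, 0, 0, -130, 0]]'

```text
time: 12.2
tcp_pos: [609.3, 98.6, 180.6]
orientation: [1.0, -0.0, 0.004, -0.0]
ft_force: [0.8, -0.4, 0.5]
opening: 1.001
grasp_force: 0.0
```

Request:
jog_arm --deltas '[[1, -10, 25, 0, 0], [1, -24, 62, 0, 0], [1, -39, 100, 0, 0], [1, -55, 138, 0, 0], [1, -70, 176, 0, 0], [1, -85, 214, 0, 0], [1, -100, 252, 0, 0], [1, -115, 290, 0, 0], [1, -130, 328, 0, 0], [1, -145, 366, 0, 0], [1, -158, 404, 0, 0], [1, -170, 428, 0, 0]]'

```text
time: 13.2
tcp_pos: [435.7, -332.4, 173.8]
orientation: [1.0, -0.001, -0.0, -0.0]
ft_force: [-0.1, 0.8, -0.1]
opening: 0.996
grasp_force: 0.0
```

Request:
jog_arm --deltas '[[1, -4, 7, 0, 0], [1, -4, 7, 0, 0], [1, -4, 7, 0, 0]]'

```text
time: 13.45
tcp_pos: [433.4, -336.0, 174.0]
orientation: [1.0, -0.0, -0.0, -0.0]
ft_force: [0.2, 0.9, -0.3]
opening: 0.999
grasp_force: 0.0
```

Run:
```python
from vis import *
cv2.imwrite("pics/top3.png",imaging.read_camera("top")[:,:,::-1]);cv2.imwrite("pics/scene3.png",imaging.read_camera("scene")[:,:,::-1])
```

```text
(no output)
```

View pics/scene3.png

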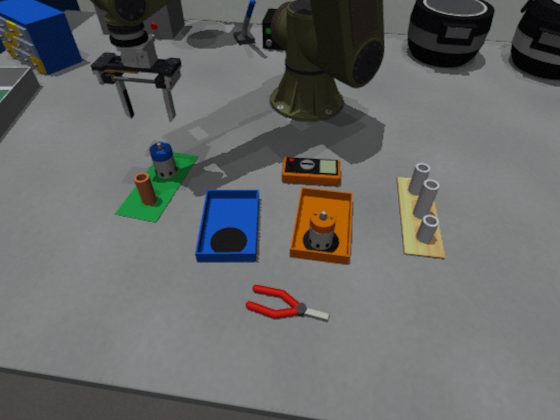

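View pics/top3.png

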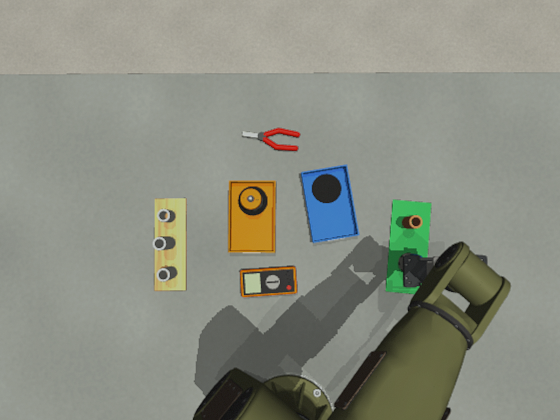

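Orange motor is upright on the orange pad (scene (321,231), top (252,201)). The blue pad is empty at top (326,188) and scene (229,241), and the blue motor waits on the mat under the gripper.

Request:
jog_arm --deltas '[[1, 0, 0, 25, 0], [1, 0, 0, 60, 0], [1, 0, 0, 95, 0], [1, 0, 0, 118, 0], [1, 0, 0, 129, 0], [1, 0, 0, 129, 0], [1, 0, 0, 129, 0]]'

```text
time: 14.13
tcp_pos: [434.0, -336.3, 46.3]
orientation: [1.0, 0.0, 0.0, 0.0]
ft_force: [0.3, 0.2, 0.1]
opening: 1.002
grasp_force: 0.0
```

Request:
jog_arm --deltas '[[0, 0, 0, 0, 0], [0, 0, 0, 0, 0], [0, 0, 0, 0, 0], [0, 0, 0, 0, 0], [0, 0, 0, 0, 0], [0, 0, 0, 0, 0], [0, 0, 0, 0, 0]]' --squeeze 30

```text
time: 14.72
tcp_pos: [433.3, -336.7, 45.7]
orientation: [1.0, -0.0, 0.0, 0.0]
ft_force: [-1.1, -0.8, 1.9]
opening: 0.59
grasp_force: 30.0
```

Run:
```python
from vis import *
for n in("top","scene"):
  I=cv2.imread(f"pics/{n}3.png")[:,:,::-1].copy()
  for c in blobs(I,(0,0,0),(180,255,45),200):
    e=cv2.fitEllipse(c); p=onz(n,e[0],4)
    if 560<p[0]<700 and -160<p[1]<150: print(n,np.round(e[0],1),np.round(e[1],1),p.round(1))
```

```text
top [326.  188.3] [27.1 27.4] [ 643.2 -110.     4. ]
scene [228.2 240. ] [23.6 35.8] [ 641.5 -110.8    4. ]
```

Request:
jog_arm --deltas '[[0, 0, 0, -15, 0], [0, 0, 0, -45, 0], [0, 0, 0, -85, 0], [0, 0, 0, -120, 0], [0, 0, 0, -130, 0], [0, 0, 0, -130, 0]]'

```text
time: 15.22
tcp_pos: [433.9, -337.2, 177.6]
orientation: [1.0, -0.0, 0.002, 0.001]
ft_force: [-0.2, 0.8, -4.6]
opening: 0.592
grasp_force: 30.0
```

Request:
jog_arm --deltas '[[0, 20, -21, 0, 0], [0, 47, -51, 0, 0], [0, 75, -81, 0, 0], [0, 103, -111, 0, 0], [0, 131, -141, 0, 0], [0, 159, -171, 0, 0], [0, 185, -200, 0, 0], [0, 203, -220, 0, 0], [0, 209, -227, 0, 0], [0, 209, -227, 0, 0], [0, 209, -227, 0, 0]]'

```text
time: 16.13
tcp_pos: [641.4, -109.9, 173.0]
orientation: [1.0, 0.0, -0.002, -0.0]
ft_force: [-0.4, -0.2, -3.1]
opening: 0.591
grasp_force: 30.0
```

Request:
jog_arm --deltas '[[0, 0, 0, 25, 0], [0, 0, 0, 60, 0], [0, 0, 0, 92, 0], [0, 0, 0, 113, 0], [0, 0, 0, 123, 0], [0, 0, 0, 126, 0], [0, 0, 0, 128, 0], [0, 0, 0, 128.5, 0], [0, 0, 0, 128.5, 0]]'

```text
time: 16.88
tcp_pos: [642.8, -110.0, 48.4]
orientation: [1.0, -0.0, 0.001, 0.0]
ft_force: [-0.2, -0.2, -3.1]
opening: 0.59
grasp_force: 30.0
```

Request:
jog_arm --deltas '[[0, 0, 0, 0.5, 0], [0, 0, 0, 1, 0], [0, 0, 0, 1.5, 0], [0, 0, 0, 2, 0], [0, 0, 0, 2, 0]]'

```text
time: 17.3
tcp_pos: [642.8, -109.7, 46.7]
orientation: [1.0, -0.0, 0.001, 0.0]
ft_force: [-4.3, 0.5, 8.1]
opening: 0.591
grasp_force: 30.0
```

Request:
jog_arm --deltas '[[1, 0, 0, 0, 0], [1, 0, 0, 0, 0], [1, 0, 0, 0, 0], [1, 0, 0, 0, 0], [1, 0, 0, 0, 0], [1, 0, 0, -30, 0], [1, 0, 0, -70, 0], [1, 0, 0, -105, 0], [1, 0, 0, -130, 0], [1, 0, 0, -130, 0]]'

```text
time: 18.13
tcp_pos: [644.2, -110.1, 181.4]
orientation: [1.0, -0.0, 0.004, 0.001]
ft_force: [0.3, 0.1, 0.8]
opening: 1.002
grasp_force: 0.0
```

Request:
jog_arm --deltas '[[1, -12, -22, 0, 0], [1, -30, -56, 0, 0], [1, -48, -90, 0, 0], [1, -66, -124, 0, 0], [1, -84, -158, 0, 0], [1, -102, -192, 0, 0], [1, -120, -226, 0, 0], [1, -138, -260, 0, 0], [1, -156, -294, 0, 0], [1, -174, -328, 0, 0], [1, -192, -362, 0, 0], [1, -210, -390, 0, 0]]'

```text
time: 19.13
tcp_pos: [430.9, 282.2, 174.5]
orientation: [1.0, 0.0, -0.0, 0.0]
ft_force: [0.4, -0.2, -0.5]
opening: 1.0
grasp_force: 0.0
```

Request:
jog_arm --deltas '[[1, -16, -30, 0, 0], [1, -25, -46, 0, 0], [1, -25, -46, 0, 0], [1, -25, -46, 0, 0]]'

```text
time: 19.47
tcp_pos: [406.9, 326.7, 174.4]
orientation: [1.0, 0.001, -0.0, 0.0]
ft_force: [0.8, -0.2, -0.2]
opening: 1.0
grasp_force: 0.0
```

Run:
```python
from vis import *
for n in("top","scene"): cv2.imwrite(f"pics/{n}4.png",imaging.read_camera(n)[:,:,::-1])
```

```text
(no output)
```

View pics/scene4.png

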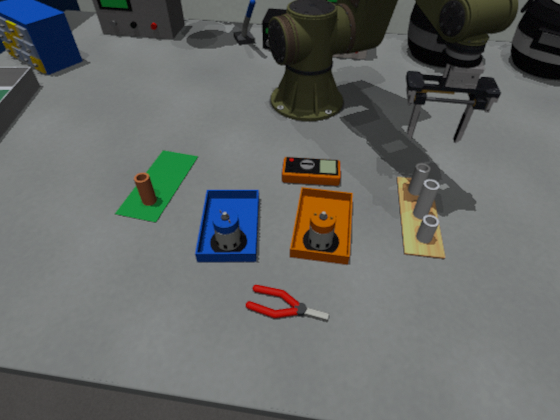

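Both motors stand centred on their own pads: blue at (228,230), orange at (321,231). The gripper is over the near sleeve (422,175), so I descend and grip.

Request:
jog_arm --deltas '[[1, 0, 0, 25, 0], [1, 0, 0, 60, 0], [1, 0, 0, 95, 0], [1, 0, 0, 118, 0], [1, 0, 0, 127, 0], [1, 0, 0, 127, 0], [1, 0, 0, 127, 0]]'

```text
time: 20.15
tcp_pos: [408.2, 326.1, 48.8]
orientation: [1.0, -0.001, 0.0, -0.0]
ft_force: [1.0, -0.7, 0.0]
opening: 0.997
grasp_force: 0.0
```

Request:
jog_arm --deltas '[[0, 0, 0, 0, 0], [0, 0, 0, 0, 0], [0, 0, 0, 0, 0], [0, 0, 0, 0, 0], [0, 0, 0, 0, 0], [0, 0, 0, 0, 0], [0, 0, 0, 0, 0], [0, 0, 0, 0, 0], [0, 0, 0, 0, 0], [0, 0, 0, 0, 0]]' --squeeze 20

```text
time: 20.98
tcp_pos: [407.4, 326.4, 48.0]
orientation: [1.0, -0.0, 0.0, -0.0]
ft_force: [-0.9, 0.1, -0.4]
opening: 0.366
grasp_force: 20.0
```

Request:
jog_arm --deltas '[[0, 0, 0, -5, 0], [0, 0, 0, -25, 0], [0, 0, 0, -55, 0], [0, 0, 0, -70, 0], [0, 0, 0, -70, 0], [0, 0, 0, -70, 0]]'

```text
time: 21.48
tcp_pos: [407.5, 326.5, 118.2]
orientation: [1.0, -0.0, 0.0, -0.0]
ft_force: [-0.5, -1.0, -1.7]
opening: 0.364
grasp_force: 20.0
```

Request:
jog_arm --deltas '[[0, 9, 20, 0, 0], [0, 25, 53, 0, 0], [0, 41, 87, 0, 0], [0, 57, 121, 0, 0], [0, 73, 155, 0, 0], [0, 89, 189, 0, 0], [0, 101, 215, 0, 0], [0, 106, 226, 0, 0], [0, 106, 226, 0, 0], [0, 106, 226, 0, 0]]'

```text
time: 22.32
tcp_pos: [512.7, 100.5, 116.9]
orientation: [1.0, -0.001, -0.001, 0.0]
ft_force: [-0.2, -0.0, -0.2]
opening: 0.367
grasp_force: 20.0
```

Run:
```python
from vis import *
a=imaging.read_camera("scene")[130:270,270:456]
cv2.imwrite("pics/s5.png",cv2.resize(a,None,fx=4,fy=4,interpolation=cv2.INTER_CUBIC)[:,:,::-1])
```

```text
(no output)
```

View pics/s5.png

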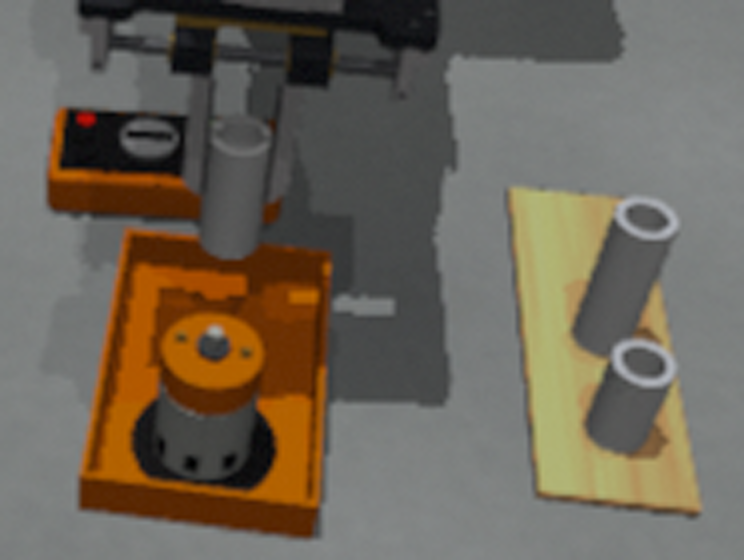

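The sleeve (237,190 in the crop) hangs upright in the fingers over the tray's clear half, and the long and short ones are still on the board. I lower it.

Request:
jog_arm --deltas '[[0, 0, 0, 20, 0], [0, 0, 0, 48, 0], [0, 0, 0, 62, 0], [0, 0, 0, 68, 0], [0, 0, 0, 70, 0], [0, 0, 0, 71.5, 0], [0, 0, 0, 72.5, 0], [0, 0, 0, 72.5, 0], [0, 0, 0, 72.5, 0]]'

```text
time: 23.12
tcp_pos: [513.7, 100.5, 46.1]
orientation: [1.0, -0.0, 0.001, -0.0]
ft_force: [-0.0, 0.1, -0.4]
opening: 0.37
grasp_force: 20.0
```

Request:
jog_arm --deltas '[[0, 0, 0, 0.5, 0], [0, 0, 0, 1, 0], [0, 0, 0, 1.5, 0], [0, 0, 0, 1.5, 0]]'

```text
time: 23.45
tcp_pos: [513.4, 100.3, 44.0]
orientation: [1.0, -0.0, 0.0, -0.0]
ft_force: [0.2, -0.2, -0.6]
opening: 0.363
grasp_force: 20.0
```

Request:
jog_arm --deltas '[[0, 0, 0, 0.5, 0], [0, 0, 0, 1, 0], [0, 0, 0, 1, 0], [0, 0, 0, 1, 0]]'

```text
time: 23.78
tcp_pos: [513.5, 100.4, 43.9]
orientation: [1.0, -0.0, 0.0, -0.0]
ft_force: [-5.0, 0.2, 12.3]
opening: 0.37
grasp_force: 20.0
```

Contact. I release, rise and check.

Request:
jog_arm --deltas '[[1, 0, 0, 0, 0], [1, 0, 0, 0, 0], [1, 0, 0, 0, 0], [1, 0, 0, 0, 0], [1, 0, 0, 0, 0], [1, 0, 0, 0, 0], [1, 0, 0, -30, 0], [1, 0, 0, -70, 0], [1, 0, 0, -110, 0], [1, 0, 0, -150, 0], [1, 0, 0, -150, 0]]'

```text
time: 24.7
tcp_pos: [515.8, 100.7, 200.7]
orientation: [1.0, -0.0, 0.006, -0.001]
ft_force: [0.7, -0.3, 0.3]
opening: 0.995
grasp_force: 0.0
```

Request:
jog_arm --deltas '[[1, -20, -20, 0, 0], [1, -45, -45, 0, 0], [1, -70, -75, 0, 0], [1, -90, -105, 0, 0], [1, -100, -130, 0, 0], [1, -100, -150, 0, 0], [1, -100, -150, 0, 0], [1, -100, -150, 0, 0]]'

```text
time: 25.37
tcp_pos: [413.1, 250.9, 192.6]
orientation: [1.0, 0.001, -0.0, 0.0]
ft_force: [-0.3, -0.0, -0.0]
opening: 0.995
grasp_force: 0.0
```

Run:
```python
from vis import *
cv2.imwrite("pics/scene6.png",imaging.read_camera("scene")[:,:,::-1])
```

```text
(no output)
```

View pics/scene6.png

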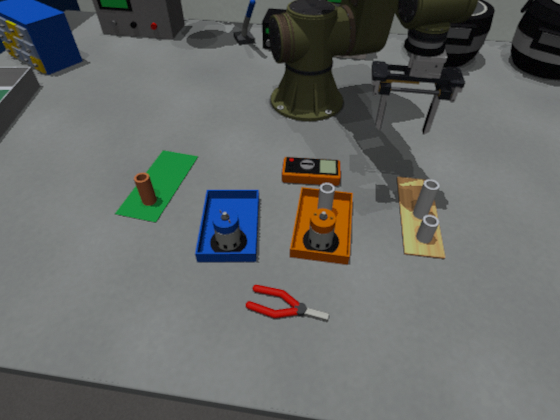

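Everything is in place: the sleeve stands at (326,197), the motors at (228,230) and (321,231), and the rest has not moved.

```bash
python3 -c "
from cell import arm, imaging, job
print(job.finish_job())"
```

```text
the job is handed in; nothing more can be done
None
```

I swapped the motors onto their own pads, stood the 80 mm sleeve in the orange tray's clear half, and handed the job in at about 25 s; the final picture shows all three upright and nothing else moved, but no verdict was returned.

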